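# Put the coffee jar away in the push-to-open drawer

## Robot

A 7-joint arm with a two-finger parallel gripper is mounted at the origin on a cart in front of the work surface, level with it; the furniture and walls round the work are solid. World frame = base frame: x ahead of the robot, y to its left, z up, the work surface at z = 0. Lengths are in m, angles in rad, forces in N, time in s.
With the tool pointing down it reaches from about 0.425 to 0.95 m from the base axis. Payload 16.7 kg.
Tool frame: the origin (TCP) lies between the finger pads; the fingertips stand 19 mm ahead of it and the grasp point (between the pads) is the TCP; z points along the fingers, y is the line along which they close (so a half turn about z gives the same grasp; the last joint's range is limited). The gripper opens to 94 mm and grips with 3 to 60 N. Pads are 16 mm wide; open, the fingers measure 119 mm over their backs; the gripper's body (75 mm by 177 mm) begins 78 mm behind the grasp point.
Start: joints at [-1.254, 0.426, 0.074, 1.606, -0.034, 1.111, -0.067], TCP at [0.304, 0.603, 0.224] pointing down, gripper open.
Joint ranges: [-2.85, 2.85], [-0.5, 2.14], [-1.23, 1.37], [0.21, 2.46], [-1.02, 4.16], [0.16, 2.05], [-2.73, 2.73]. Speed limits (rad/s): [1.89, 1.89, 2.39, 2.39, 3.01, 3.01, 3.01].

## Interface

Orientations are given as a 3x3 rotation matrix whose columns are the frame's x, y, z axes.
In Python, from cell import arm, viewer gives the robot as it stands.
- The arm moves only by the tool apply_moves, never from a script. Its argument "plan" is a list of rows, each an object with "dr": the turn, a rotation vector about the world's x, y, z in degrees, a list of three; "travel": the shift along the world's x, y, z in cm, a list of three; "claw": the closure, from -1 (fully open) to 1 (shut). In form: [{"dr": [ax, ay, az], "travel": [tx, ty, tz], "claw": claw}, ...]. A call has 1 to 8 rows; each row is the pose to reach, as a shift and turn from the pose commanded when the call began; what a row does not reach only later rows make up. A row lasts 1/10 s, in which the tool goes at most 50 mm and 8.59 degrees, less where a joint would pass 70% of its speed; a pose out of reach is approached as far as the arm can. A call with a gripper value outside its range is refused whole. The fingers move at their own pace and stop on an object; the grip force is fixed at half the most. Time passes only in rows, so rows that repeat a pose let the fingers close. It gives the time, the measured TCP pose, the force, the opening and the grip force at its end, in the units of the state.
- arm.get_obs(): the state, without advancing time (a new reading comes with each control period).
- viewer.grab_frame(name): name is "scene" or "side" or "wrist"; returns the picture (400x640x3 uint8, red, green, blue); there is no depth.
- viewer.camera_model(name): a dict with "mtx" (3x3 intrinsics, pixels), "k1" (the pictures are not rectified: a ray, as slopes to the right and down, at radius r is drawn at 1 + k1 r^2 times it, then the intrinsics apply), "rvec" (rotation vector, rad) and "tvec" (3), from world to camera coordinates, as OpenCV has them. Camera axes: x right, y down, z forward; pixel columns grow to the right and rows downward; lengths in m; the calibration is good to about 2 mm. A picture is of the moment at which its call begins: read the wrist's pose just before it. camera_model takes no time and is no camera call; for the wrist camera it gives the pose at the moment of the call.
- arm.finish_job(): hands the job in; it is judged then, once.
The state is a dict: "time_s": time; "joint_pos": joint angles; "joint_velocities": joint speeds; "joint_torque": joint torques, N m; "eef_pos": TCP position; "eef_rot": TCP orientation; "force": force on the tool from outside, world axes, zero at the start; "ft_torque": the same for the moment, N m; "finger_gap": finger opening in m; "grip_force": force on a finger pad.
Only numpy, scipy, OpenCV 4.12 (cv2) and the standard library are available. Lean on these libraries where they do the work, as an engineer would, in place of code of your own. Each camera call takes 0.05 s, during which the arm holds its last target. There are 200 camera calls.

## Task

Put the small coffee jar (the one with the cream-coloured cap) away in the green-fronted, handleless push-to-open drawer: press the front in gently until its touch latch lets go and the drawer springs ajar, open it, and set the jar upright inside without dropping it. Then gently press the drawer shut again until the latch catches, so that it stays closed when you take your hand away, and leave everything else standing where it is.

Things in the scene. Friction and masses are not known exactly. Their poses are not given: they have to be found in the camera images.
- drawer (a joint): Drawer slide, m: 0 to 0.002 latched, grows as it comes out, stop at 0.15; negative when pressed in past latched. Push-push latch: to let go, and again to catch, press 9 to 23 mm past latched, then release; the depth differs each start and is hidden. Freed, it springs out to about 0.046 and rests; from there it slides with 1 N of drag and stays where left. Too shallow a press changes nothing.
- front_face (a point): Centre of the outer face of the green drawer front, a flat upright panel 190 wide, 132 high, 14 mm thick; moves with the drawer. x axis level, into the box (press along +x; it opens along -x); y to the left along the width, z up. The free top edge, 66 mm above, can be pinched from above, one finger before and one behind it (72 mm of room behind when ajar).
- drawer_floor (a point): Point on the drawer's inner floor, moving with it: 94 mm behind the outer face of the front (80 mm behind the panel's back), midway across. Axes as front_face. The tray is 160 long (x) by 148 mm wide (y) inside; its side and back walls rise 47 mm above the floor, the front panel 109 mm.
- carcass: Light wooden drawer box, fixed, 180 (x) x 190 x 140 mm high; origin at its foot on the board (18 mm above the stove), midway across, 95 mm behind its open face, x to its back. The latched panel stands 26 mm before that face, its top 2 mm below the box's. Press feel: ejector spring 3 N ajar, 7 N latched, 9 N deep; just past the depth needed a hard buffer (20 N/mm) stops it. Press to 15-22 N; over 35 N is rough.
- jar_coffee_mid (a point): Centre, half-way up, of the coffee jar: a round dark-brown jar 45 mm in diameter (cap 40 mm, the top 15 mm) and 92 mm high with a cream cap, about 0.16 kg, loose, upright on the board; z is its axis. It can be gripped round the body from any side.
- jar_cumin_mid (a point): Bystander: centre of a round spice jar with dark grey cap and mustard-brown contents, 43 mm in diameter, 108 mm high, loose.
- jar_paprika_mid (a point): Bystander: centre of a round spice jar with black cap and orange-red contents, 43 mm in diameter, 115 mm high, loose.
- pepper_mill_mid (a point): Bystander: centre of a brown wooden pepper mill, 58 mm in diameter, 150 mm high, loose.
- tea_box_mid (a point): Bystander: centre of a black tea carton, 71 x 73 x 81 mm, loose.
- mug_mid (a point): Bystander: centre of a white mug with green spots, 90 mm across (122 with the handle), 105 mm high, loose.
- jar_coffee: The same coffee jar; origin at the centre of its underside.

How it is judged:
On the way, in this order (a step that is already met when the one before it is completed fails the run):
1. the latch has been pressed free and the drawer has sprung ajar (value of joint drawer above 0.035 m), for 0.2 s.
2. the coffee jar stands upright in the open drawer, let go (x of jar_coffee_mid in the frame of drawer_floor between -0.065 and 0.065 m and y of jar_coffee_mid in the frame of drawer_floor between -0.06 and 0.06 m and z of jar_coffee_mid in the frame of drawer_floor between 0.035 and 0.056 m and angle between jar_coffee_mid's own z axis and vertical below 0.2 rad and value of joint drawer above 0.03 m and contact force between the fingers and jar_coffee below 0.1 N), for 0.2 s.
At the end, for the whole second after the job is handed in: The drawer is latched shut (within 4 mm of its latched position) and stays so untouched; the coffee jar stands on the tray's floor inside it, within 0.2 rad of upright, at rest (value of joint drawer between -0.004 and 0.004 m and x of jar_coffee_mid in the frame of drawer_floor between -0.065 and 0.065 m and y of jar_coffee_mid in the frame of drawer_floor between -0.06 and 0.06 m and z of jar_coffee_mid in the frame of drawer_floor between 0.035 and 0.056 m and angle between jar_coffee_mid's own z axis and vertical below 0.2 rad and linear speed of jar_coffee below 0.02 m/s).
It fails at once if another jar, the mill, tea box or mug is moved over 30 mm or knocked over (distance of any of jar_cumin_mid, jar_paprika_mid, pepper_mill_mid, tea_box_mid, mug_mid from where it was at the start of the episode above 0.03 m).
It fails at once if the shut drawer front is pressed with more than 35 N (value of joint drawer below 0.003 m and contact force between the fingers and carcass above 35 N).
It fails at once if the coffee jar is dropped (over 0.8 m/s out of the hand) (linear speed of jar_coffee above 0.8 m/s and contact force between the fingers and jar_coffee below 0.1 N).
It also fails if it takes over 67 s, if anything falls off the work surface, if the arm or the gripper's body presses on something with over 40 N, if the wrist force passes 120 N, or if a joint passes its speed limit or range.

## Working session

There is one attempt and no reset: what is moved stays moved. The work goes in short steps, Python scripts to look and compute and a tool call to move; the robot and the scene stay as the last step left them, time stands still between calls to the robot, and variables do not carry over. Pictures are saved under pics/ and viewed, at most 10 in all, crops included, and the job is handed in when it is done.

Besides the shell and the picture viewer there is one more tool, called after "Call:" in YAML: its name, and indented under it one key for each argument. apply_moves: Moves the arm, as the interface text tells. Its arguments: {"type":"object","properties":{"plan":{"type":"array","items":{"type":"object","properties":{"dr":{"type":"array","items":{"type":"number"}},"travel":{"type":"array","items":{"type":"number"}},"claw":{"type":"number"}}}}},"required":["plan"]}

```bash
mkdir -p pics
cat > h.py <<'E'
import numpy as np, cv2
from cell import arm, viewer
def snap(n,f):
    m=viewer.camera_model(n); im=viewer.grab_frame(n); cv2.imwrite(f'pics/{f}.png',im[:,:,::-1]); return im,m
def ray(m,u,v):
    K=np.array(m['mtx'],float); a=(u-K[0,2])/K[0,0]; b=(v-K[1,2])/K[1,1]; p=np.array([a,b]); q=p.copy()
    for _ in range(20): q=p/(1+m['k1']*(q@q))
    R=cv2.Rodrigues(np.array(m['rvec'],float))[0]; t=np.array(m['tvec'],float).ravel()
    d=R.T@np.array([q[0],q[1],1]); return -R.T@t, d/np.linalg.norm(d)
def onz(m,u,v,z):
    o,d=ray(m,u,v); return o+d*(z-o[2])/d[2]
def proj(m,P):
    R=cv2.Rodrigues(np.array(m['rvec'],float))[0]; c=R@np.array(P,float)+np.array(m['tvec'],float).ravel()
    q=c[:2]/c[2]; q=q*(1+m['k1']*(q@q)); K=np.array(m['mtx']); return K[0,0]*q[0]+K[0,2],K[1,1]*q[1]+K[1,2]
def tri(rs):
    A=sum(np.eye(3)-np.outer(d,d) for o,d in rs); b=sum((np.eye(3)-np.outer(d,d))@o for o,d in rs); return np.linalg.solve(A,b)
E
python3 - <<'E'
from h import *
ms={}
for n in ('scene','side'):
    im,m=snap(n,n+'0'); print(n,m); 
s=arm.get_obs(); print({k:np.round(s[k],3).tolist() for k in s})
E
```

```text
scene {'mtx': array([[467.43553637,   0.        , 323.54034306],
       [  0.        , 467.43553637, 198.22339312],
       [  0.        ,   0.        ,   1.        ]]), 'k1': 0.0387355105697613, 'rvec': array([ 0.31692719, -2.99305004,  0.73070314]), 'tvec': array([0.51926679, 0.23768185, 1.0768112 ])}
side {'mtx': array([[461.88925904,   0.        , 308.49883256],
       [  0.        , 461.88925904, 196.27252571],
       [  0.        ,   0.        ,   1.        ]]), 'k1': -0.12477358374068198, 'rvec': array([ 0.22520991, -2.69076128,  1.43237815]), 'tvec': array([0.52245562, 0.19590409, 0.80365559])}
{'time_s': 0.1, 'joint_pos': [-1.254, 0.427, 0.074, 1.607, -0.034, 1.111, -0.067], 'joint_velocities': [-0.0, -0.003, 0.001, -0.002, 0.001, 0.0, -0.0], 'joint_torque': [0.007, -93.746, 3.676, -45.505, -0.049, 0.017, 0.0], 'eef_pos': [0.304, 0.602, 0.224], 'eef_rot': [[-0.893, 0.45, -0.0], [0.45, 0.893, -0.001], [-0.0, -0.001, -1.0]], 'force': [-0.06, 0.896, 0.094], 'ft_torque': [-0.002, 0.049, -0.016], 'grip_force': 0.0, 'finger_gap': 0.094}
```

View pics/scene0.png

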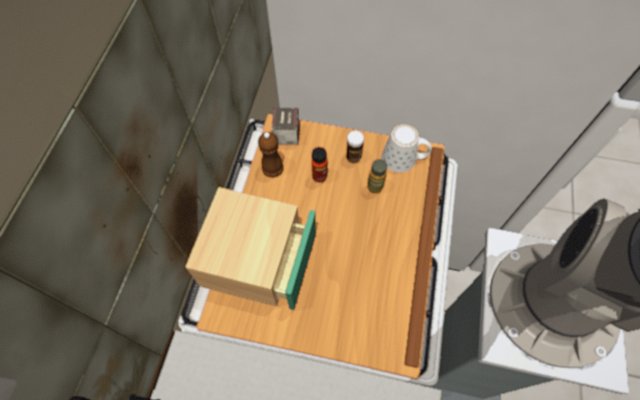

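View pics/side0.png

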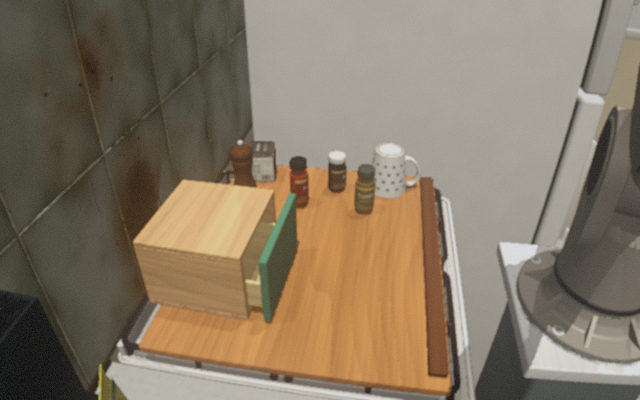

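The scene view shows the box at left with its green front at about (301,258). The cream-capped coffee jar is at scene (355,146) and side (337,172), between paprika (319,165), cumin (377,176) and the mug (403,147). I'll enlarge both views to get accurate pixels.

Run:
```python
import cv2
a=cv2.imread('pics/scene0.png')[110:310,185:445]; b=cv2.imread('pics/side0.png')[130:330,130:430]
cv2.imwrite('pics/sc.png',cv2.resize(a,None,fx=3,fy=3,interpolation=2)); cv2.imwrite('pics/si.png',cv2.resize(b,None,fx=2.6,fy=2.6,interpolation=2))
```

```text
(no output)
```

View pics/sc.png

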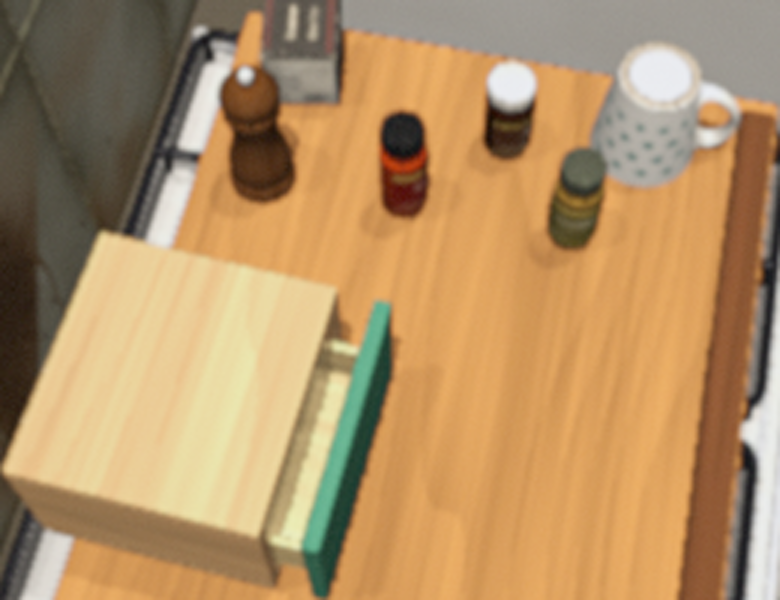

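View pics/si.png

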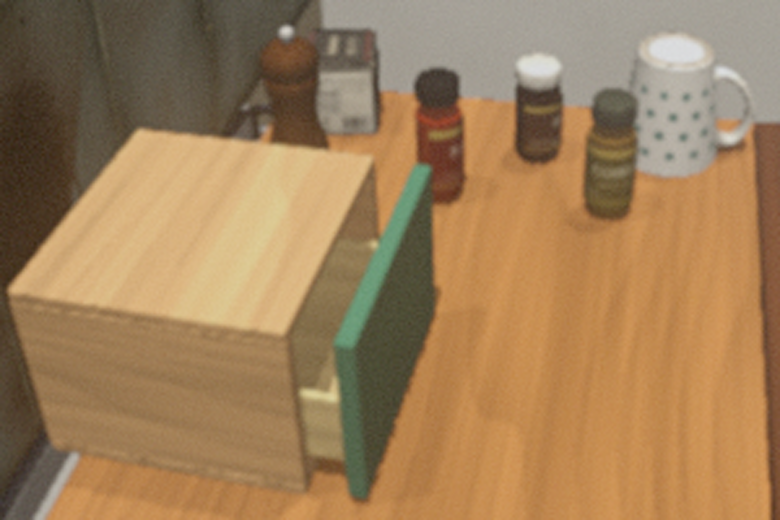

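The coffee cap top is at crop (512,80) in scene and (540,68) in side. The box's top corners and the panel's top outer edge are sharp, so I'll turn those into positions.

Run:
```python
from h import *
S=viewer.camera_model('scene'); D=viewer.camera_model('side')
s=lambda x,y:(185+x/3-.33,110+y/3-.33); d=lambda x,y:(130+x/2.6-.3,130+y/2.6-.3)
np.set_printoptions(precision=4,suppress=True)
P=lambda n,z,a,b:print(n,onz(S,*s(*a),z),onz(D,*d(*b),z),tri([ray(S,*s(*a)),ray(D,*d(*b))]))
P('box BR',.158,(103,233),(140,129)); P('box FR',.158,(338,290),(373,157)); P('box BL',.158,(5,470),(10,292)); P('box FL',.158,(270,538),(288,334))
P('pan outR',.156,(390,305),(430,168)); P('pan outL',.156,(324,556),(355,347)); P('pan inR',.156,(374,302),(415,165));P('pan inL',.156,(304,548),(338,345))
P('coffee top',.110,(512,78),(540,67))
P('coffee bot',.018,(507,145),(539,150))
P('cumin top',.126,(583,165),(615,102)); P('pap top',.133,(404,128),(438,80)); P('mug top',.123,(660,72),(677,50)); P('mill top',.168,(246,72),(286,30))
P('tea topfront',.099,(302,50),(347,40))
P('board edge',.018,(605,73),(560,104))
P('rail top',.03,(745,115),(755,125))
```

```text
box BR [ 0.7774 -0.05    0.158 ] [ 0.7781 -0.0493  0.158 ] [ 0.778  -0.05    0.1576]
box FR [ 0.5983 -0.0408  0.158 ] [ 0.6009 -0.0401  0.158 ] [ 0.5997 -0.0406  0.1578]
box BL [0.7853 0.1375 0.158 ] [0.7846 0.1409 0.158 ] [0.7871 0.1367 0.1542]
box FL [0.5994 0.1459 0.158 ] [0.6062 0.1478 0.158 ] [0.6028 0.1469 0.1579]
pan outR [ 0.5594 -0.0379  0.156 ] [ 0.5597 -0.0359  0.156 ] [ 0.56   -0.0388  0.154 ]
pan outL [0.5621 0.1497 0.156 ] [0.5664 0.1499 0.156 ] [0.564  0.1504 0.1569]
pan inR [ 0.5711 -0.0379  0.156 ] [ 0.5707 -0.0379  0.156 ] [ 0.5709 -0.0379  0.1559]
pan inL [0.5762 0.1472 0.156 ] [0.5763 0.1499 0.156 ] [0.577  0.1465 0.1529]
coffee top [ 0.5116 -0.2829  0.11  ] [ 0.5104 -0.2738  0.11  ] [ 0.512  -0.2887  0.1017]
coffee bot [ 0.5087 -0.2767  0.018 ] [ 0.5099 -0.2839  0.018 ] [ 0.5085 -0.2716  0.026 ]
cumin top [ 0.4417 -0.2024  0.126 ] [ 0.4414 -0.1972  0.126 ] [ 0.4417 -0.2054  0.1212]
pap top [ 0.5847 -0.2019  0.133 ] [ 0.5854 -0.1973  0.133 ] [ 0.586  -0.2044  0.129 ]
mug top [ 0.3943 -0.3048  0.123 ] [ 0.3941 -0.3002  0.123 ] [ 0.394  -0.3078  0.119 ]
mill top [ 0.7099 -0.204   0.168 ] [ 0.7112 -0.1985  0.168 ] [ 0.7124 -0.2063  0.1639]
tea topfront [ 0.6897 -0.2812  0.099 ] [ 0.6945 -0.3168  0.099 ] [ 0.6803 -0.2607  0.1292]
board edge [ 0.436  -0.3707  0.018 ] [ 0.4995 -0.3693  0.018 ] [ 0.4669 -0.3489  0.0371]
rail top [ 0.3096 -0.3435  0.03  ] [ 0.3142 -0.3407  0.03  ] [ 0.3115 -0.3451  0.0276]
```

Box yaw is about -2°, and the outer centre of the front is about (0.561, 0.056, 0.09). The coffee jar is at about (0.511, -0.279). First I'll swing to a standoff in front of the panel, fingers closed, with the closing axis along box x.

Call:
apply_moves:
  plan:
    - {"dr":[0,0,-65],"travel":[19.6,-54.5,0],"claw":1}
    - {"dr":[0,0,-65],"travel":[19.6,-54.5,0],"claw":1}
    - {"dr":[0,0,-65],"travel":[19.6,-54.5,0],"claw":1}
    - {"dr":[0,0,-65],"travel":[19.6,-54.5,0],"claw":1}
    - {"dr":[0,0,-65],"travel":[19.6,-54.5,0],"claw":1}
    - {"dr":[0,0,-65],"travel":[19.6,-54.5,0],"claw":1}
    - {"dr":[0,0,-65],"travel":[19.6,-54.5,0],"claw":1}
    - {"dr":[0,0,-65],"travel":[19.6,-54.5,0],"claw":1}

```text
time_s: 0.9
eef_pos: [0.4393, 0.2243, 0.2244]
eef_rot: [[0.036, 0.999, -0.0], [0.999, -0.036, 0.0], [0.0, -0.0, -1.0]]
force: [-0.2, 0.6, -0.0]
finger_gap: 0.0332
grip_force: 0.0
```

Call:
apply_moves:
  plan:
    - {"dr":[0,0,0],"travel":[6.1,-16.8,0],"claw":1}
    - {"dr":[0,0,0],"travel":[6.1,-16.8,0],"claw":1}
    - {"dr":[0,0,0],"travel":[6.1,-16.8,0],"claw":1}
    - {"dr":[0,0,0],"travel":[6.1,-16.8,0],"claw":1}
    - {"dr":[0,0,0],"travel":[6.1,-16.8,-9.4],"claw":1}
    - {"dr":[0,0,0],"travel":[6.1,-16.8,-9.4],"claw":1}
    - {"dr":[0,0,0],"travel":[6.1,-16.8,-9.4],"claw":1}
    - {"dr":[0,0,0],"travel":[6.1,-16.8,-9.4],"claw":1}

```text
time_s: 1.7
eef_pos: [0.5, 0.0581, 0.131]
eef_rot: [[0.031, 1.0, -0.001], [1.0, -0.031, -0.001], [-0.001, -0.001, -1.0]]
force: [0.6, -0.4, 1.3]
finger_gap: 0.0008
grip_force: 0.0
```

Run:
```python
from h import *
s=arm.get_obs(); print(np.round(s['joint_pos'],2)); snap('side','side1')
im=cv2.imread('pics/side1.png')[100:340,120:420]; cv2.imwrite('pics/side1c.png',cv2.resize(im,None,fx=2.5,fy=2.5,interpolation=2))
```

```text
[-0.7   0.29  0.53  2.1  -0.2   0.8  -0.07]
```

View pics/side1c.png

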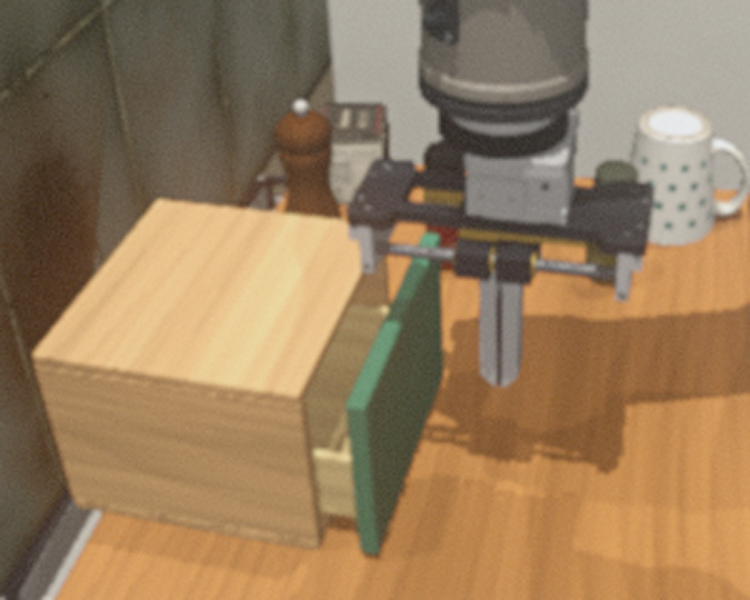

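The closed fingers sit in front of the panel, with the gripper body well above the box top. Next I'll approach until contact.

Call:
apply_moves:
  plan:
    - {"dr":[0,0,0],"travel":[3.5,0,0],"claw":1}
    - {"dr":[0,0,0],"travel":[3.5,0,0],"claw":1}
    - {"dr":[0,0,0],"travel":[4.0,0,0],"claw":1}
    - {"dr":[0,0,0],"travel":[4.3,0,0],"claw":1}
    - {"dr":[0,0,0],"travel":[4.6,0,0],"claw":1}
    - {"dr":[0,0,0],"travel":[4.9,0,0],"claw":1}

```text
time_s: 2.35
eef_pos: [0.5492, 0.0585, 0.1309]
eef_rot: [[0.03, 1.0, 0.0], [1.0, -0.03, 0.0], [0.0, 0.0, -1.0]]
force: [0.1, -0.4, -0.1]
finger_gap: 0.0004
grip_force: 0.0
```

Call:
apply_moves:
  plan:
    - {"dr":[0,0,0],"travel":[0.2,0,0],"claw":1}
    - {"dr":[0,0,0],"travel":[0.4,0,0],"claw":1}
    - {"dr":[0,0,0],"travel":[0.4,0,0],"claw":1}

```text
time_s: 2.65
eef_pos: [0.5524, 0.0584, 0.1303]
eef_rot: [[0.03, 1.0, -0.002], [1.0, -0.03, 0.0], [0.0, -0.002, -1.0]]
force: [-5.4, 0.7, 5.4]
finger_gap: 0.0003
grip_force: 3.0
```

Call:
apply_moves:
  plan:
    - {"dr":[0,0,0],"travel":[0.2,0,0],"claw":1}
    - {"dr":[0,0,0],"travel":[0.4,0,0],"claw":1}
    - {"dr":[0,0,0],"travel":[0.6,0,0],"claw":1}
    - {"dr":[0,0,0],"travel":[0.6,0,0],"claw":1}

```text
time_s: 3.05
eef_pos: [0.5581, 0.0582, 0.1303]
eef_rot: [[0.031, 1.0, -0.002], [1.0, -0.031, -0.0], [-0.0, -0.002, -1.0]]
force: [-6.1, -0.5, 5.4]
finger_gap: 0.0003
grip_force: 3.5
```

Call:
apply_moves:
  plan:
    - {"dr":[0,0,0],"travel":[0.1,0,0],"claw":1}
    - {"dr":[0,0,0],"travel":[0.2,0,0],"claw":1}
    - {"dr":[0,0,0],"travel":[0.2,0,0],"claw":1}

```text
time_s: 3.35
eef_pos: [0.5599, 0.0581, 0.1303]
eef_rot: [[0.031, 1.0, -0.003], [1.0, -0.031, -0.0], [-0.0, -0.003, -1.0]]
force: [-8.6, -1.3, 6.9]
finger_gap: 0.0005
grip_force: 4.2
```

Call:
apply_moves:
  plan:
    - {"dr":[0,0,0],"travel":[0.1,0,0],"claw":1}
    - {"dr":[0,0,0],"travel":[0.2,0,0],"claw":1}
    - {"dr":[0,0,0],"travel":[0.2,0,0],"claw":1}

```text
time_s: 3.65
eef_pos: [0.5619, 0.058, 0.1302]
eef_rot: [[0.031, 1.0, -0.003], [1.0, -0.031, -0.0], [-0.0, -0.003, -1.0]]
force: [-8.2, -1.0, 6.5]
finger_gap: 0.0002
grip_force: 4.3
```

Call:
apply_moves:
  plan:
    - {"dr":[0,0,0],"travel":[0.1,0,0],"claw":1}
    - {"dr":[0,0,0],"travel":[0.2,0,0],"claw":1}
    - {"dr":[0,0,0],"travel":[0.2,0,0],"claw":1}

```text
time_s: 3.95
eef_pos: [0.5639, 0.058, 0.1303]
eef_rot: [[0.031, 1.0, -0.003], [1.0, -0.031, -0.0], [-0.0, -0.003, -1.0]]
force: [-8.0, -1.7, 7.0]
finger_gap: 0.0006
grip_force: 4.4
```

Call:
apply_moves:
  plan:
    - {"dr":[0,0,0],"travel":[0.1,0,0],"claw":1}
    - {"dr":[0,0,0],"travel":[0.2,0,0],"claw":1}
    - {"dr":[0,0,0],"travel":[0.2,0,0],"claw":1}

```text
time_s: 4.25
eef_pos: [0.5656, 0.0579, 0.1302]
eef_rot: [[0.031, 1.0, -0.003], [1.0, -0.031, -0.0], [-0.0, -0.003, -1.0]]
force: [-10.8, -1.0, 9.1]
finger_gap: 0.0002
grip_force: 5.5
```

Call:
apply_moves:
  plan:
    - {"dr":[0,0,0],"travel":[0.1,0,0],"claw":1}
    - {"dr":[0,0,0],"travel":[0.15,0,0],"claw":1}
    - {"dr":[0,0,0],"travel":[0.15,0,0],"claw":1}

```text
time_s: 4.55
eef_pos: [0.5663, 0.0579, 0.1302]
eef_rot: [[0.031, 1.0, -0.005], [1.0, -0.031, -0.0], [-0.0, -0.005, -1.0]]
force: [-16.4, -2.0, 14.1]
finger_gap: 0.0006
grip_force: 8.5
```

The buffer is engaged, so I'll release.

Call:
apply_moves:
  plan:
    - {"dr":[0,0,0],"travel":[-1,0,0],"claw":1}
    - {"dr":[0,0,0],"travel":[-2,0,0],"claw":1}
    - {"dr":[0,0,0],"travel":[-4,0,0],"claw":1}
    - {"dr":[0,0,0],"travel":[-6,0,0],"claw":1}
    - {"dr":[0,0,0],"travel":[-9,0,0],"claw":1}
    - {"dr":[0,0,0],"travel":[-9,0,3],"claw":1}
    - {"dr":[0,0,0],"travel":[-9,0,8],"claw":1}
    - {"dr":[0,0,0],"travel":[-9,0,8],"claw":1}

```text
time_s: 5.35
eef_pos: [0.4809, 0.0586, 0.2155]
eef_rot: [[0.031, 0.999, 0.007], [1.0, -0.031, 0.004], [0.004, 0.007, -1.0]]
force: [-0.5, 0.5, -1.2]
finger_gap: 0.0008
grip_force: 0.0
```

Run:
```python
from h import *
a,_=snap('side','side2'); print(np.round(arm.get_obs()['eef_pos'],3))
im=cv2.imread('pics/side2.png')[100:340,120:420]; cv2.imwrite('pics/side2c.png',cv2.resize(im,None,fx=2.5,fy=2.5,interpolation=2))
```

```text
[0.48  0.059 0.213]
```

View pics/side2c.png

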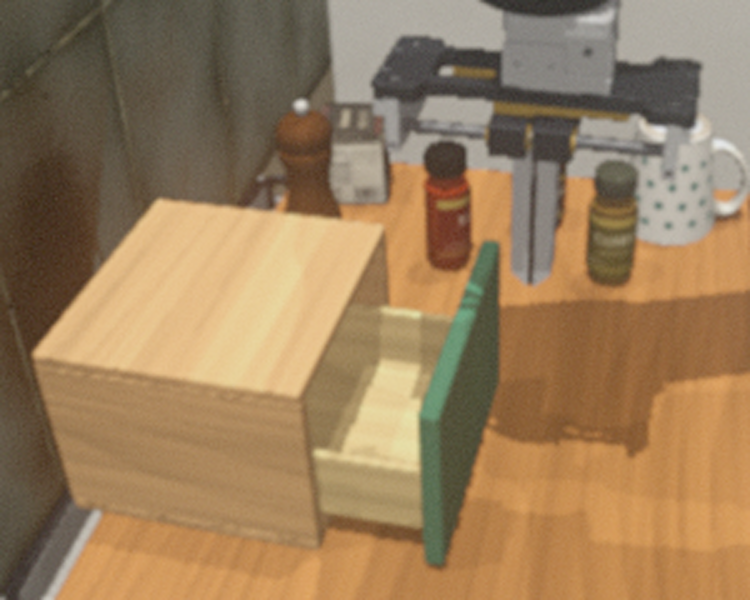

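It sprung ajar: the panel's top edge now runs from crop (490,245) to (432,415). I'll open the fingers and straddle the top edge.

Call:
apply_moves:
  plan:
    - {"dr":[0,0,0],"travel":[0,0,0],"claw":-0.3}
    - {"dr":[0,0,0],"travel":[4.6,0,0],"claw":-0.3}
    - {"dr":[0,0,0],"travel":[4.6,0,0],"claw":-0.3}
    - {"dr":[0,0,0],"travel":[4.6,0,0],"claw":-0.3}
    - {"dr":[0,0,0],"travel":[4.6,0,-2],"claw":-0.3}
    - {"dr":[0,0,0],"travel":[4.6,0,-5],"claw":-0.3}
    - {"dr":[0,0,0],"travel":[4.6,0,-6.5],"claw":-0.3}
    - {"dr":[0,0,0],"travel":[4.6,0,-6.5],"claw":-0.3}

```text
time_s: 6.2
eef_pos: [0.5223, 0.0579, 0.1433]
eef_rot: [[0.031, 1.0, -0.004], [1.0, -0.031, -0.001], [-0.002, -0.004, -1.0]]
force: [-0.4, -0.4, 0.2]
finger_gap: 0.0593
grip_force: 0.0
```

Call:
apply_moves:
  plan:
    - {"dr":[0,0,0],"travel":[0,0,0],"claw":1}
    - {"dr":[0,0,0],"travel":[0,0,0],"claw":1}
    - {"dr":[0,0,0],"travel":[0,0,0],"claw":1}
    - {"dr":[0,0,0],"travel":[0,0,0],"claw":1}
    - {"dr":[0,0,0],"travel":[0,0,0],"claw":1}
    - {"dr":[0,0,0],"travel":[0,0,0],"claw":1}
    - {"dr":[0,0,0],"travel":[0,0,0],"claw":1}

```text
time_s: 6.9
eef_pos: [0.5248, 0.0584, 0.1456]
eef_rot: [[0.031, 1.0, 0.0], [1.0, -0.031, 0.0], [0.0, 0.0, -1.0]]
force: [0.3, -0.4, 2.4]
finger_gap: 0.0138
grip_force: 30.0
```

Call:
apply_moves:
  plan:
    - {"dr":[0,0,0],"travel":[-1.2,0.05,0],"claw":1}
    - {"dr":[0,0,0],"travel":[-2.7,0.1,0],"claw":1}
    - {"dr":[0,0,0],"travel":[-4.2,0.1,0],"claw":1}
    - {"dr":[0,0,0],"travel":[-5.7,0.2,0],"claw":1}
    - {"dr":[0,0,0],"travel":[-6.8,0.2,0],"claw":1}
    - {"dr":[0,0,0],"travel":[-7.5,0.25,0],"claw":1}
    - {"dr":[0,0,0],"travel":[-7.5,0.25,0],"claw":1}

```text
time_s: 7.6
eef_pos: [0.4485, 0.0616, 0.1456]
eef_rot: [[0.03, 1.0, -0.0], [1.0, -0.03, 0.001], [0.001, -0.0, -1.0]]
force: [-0.9, 4.6, 0.6]
finger_gap: 0.0139
grip_force: 30.0
```

Call:
apply_moves:
  plan:
    - {"dr":[0,0,0],"travel":[0,0,0],"claw":-0.3}
    - {"dr":[0,0,0],"travel":[0,0,0],"claw":-0.3}
    - {"dr":[0,0,0],"travel":[0,0,0],"claw":-0.3}
    - {"dr":[0,0,0],"travel":[0,0,0],"claw":-0.3}
    - {"dr":[0,0,0],"travel":[0,0,4],"claw":-0.6}
    - {"dr":[0,0,0],"travel":[0,0,8],"claw":-0.6}
    - {"dr":[0,0,0],"travel":[0,0,11.5],"claw":-0.6}
    - {"dr":[0,0,0],"travel":[0,0,11.5],"claw":-0.6}

```text
time_s: 8.4
eef_pos: [0.4516, 0.0611, 0.2644]
eef_rot: [[0.031, 1.0, 0.005], [1.0, -0.031, 0.003], [0.003, 0.005, -1.0]]
force: [-0.1, -0.5, -0.7]
finger_gap: 0.0737
grip_force: 0.0
```

The drawer is open about 0.12 m. Next, over the coffee jar.

Call:
apply_moves:
  plan:
    - {"dr":[0,0,0],"travel":[6.0,-34,0],"claw":-0.6}
    - {"dr":[0,0,0],"travel":[6.0,-34,0],"claw":-0.6}
    - {"dr":[0,0,0],"travel":[6.0,-34,0],"claw":-0.6}
    - {"dr":[0,0,0],"travel":[6.0,-34,0],"claw":-0.6}
    - {"dr":[0,0,0],"travel":[6.0,-34,0],"claw":-0.6}
    - {"dr":[0,0,0],"travel":[6.0,-34,0],"claw":-0.6}
    - {"dr":[0,0,0],"travel":[6.0,-34,0],"claw":-0.6}
    - {"dr":[0,0,0],"travel":[6.0,-34,0],"claw":-0.6}

```text
time_s: 9.2
eef_pos: [0.5083, -0.2856, 0.2597]
eef_rot: [[0.038, 0.999, -0.002], [0.999, -0.038, -0.003], [-0.003, -0.002, -1.0]]
force: [-0.2, 0.7, -0.5]
finger_gap: 0.0749
grip_force: 0.0
```

Call:
apply_moves:
  plan:
    - {"dr":[0,0,0],"travel":[0,0,0],"claw":-0.6}
    - {"dr":[0,0,0],"travel":[0,0,0],"claw":-0.6}

```text
time_s: 9.4
eef_pos: [0.5095, -0.2781, 0.2599]
eef_rot: [[0.03, 1.0, -0.001], [1.0, -0.03, 0.001], [0.001, -0.001, -1.0]]
force: [-0.1, 0.3, -0.1]
finger_gap: 0.0755
grip_force: 0.0
```

Run:
```python
from h import *
s=arm.get_obs(); print(np.round(s['eef_pos'],4),np.round(s['joint_pos'],2)); im,m=snap('wrist','w1')
print(proj(m,[.511,-.279,.11]),{k:np.round(v,4).tolist() for k,v in m.items()})
```

```text
[ 0.5095 -0.2781  0.2599] [-0.29  0.32  0.86  1.82 -0.27  1.13  0.63]
(np.float64(317.4029325333675), np.float64(188.9001922972851)) {'mtx': [[342.1425, 0.0, 315.344], [0.0, 342.1425, 197.0738], [0.0, 0.0, 1.0]], 'k1': -0.0331, 'rvec': [-2.8497, 0.0429, 0.006], 'tvec': [-0.5172, -0.2917, 0.351]}
```

View pics/w1.png

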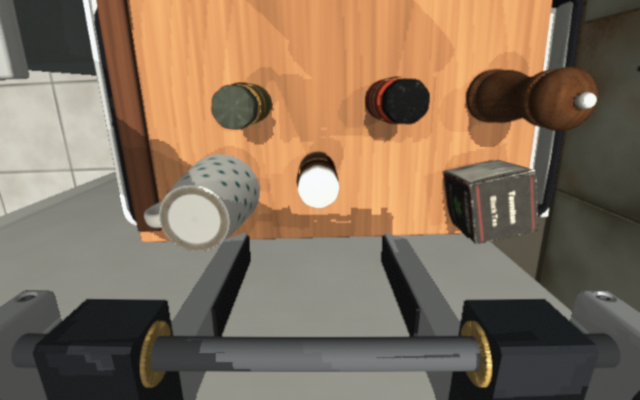

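The cap is centred at (318,187), within 2 px of the prediction, and the neighbours clear the finger paths. Descending to grip.

Call:
apply_moves:
  plan:
    - {"dr":[0,0,0],"travel":[0.2,0,-4],"claw":-0.6}
    - {"dr":[0,0,0],"travel":[0.2,0,-8],"claw":-0.6}
    - {"dr":[0,0,0],"travel":[0.2,0,-12],"claw":-0.6}
    - {"dr":[0,0,0],"travel":[0.2,0,-15],"claw":-0.6}
    - {"dr":[0,0,0],"travel":[0.2,0,-17.5],"claw":-0.6}
    - {"dr":[0,0,0],"travel":[0.2,0,-18.8],"claw":-0.6}
    - {"dr":[0,0,0],"travel":[0.2,0,-18.8],"claw":-0.6}
    - {"dr":[0,0,0],"travel":[0.2,0,-18.8],"claw":-0.6}

```text
time_s: 10.25
eef_pos: [0.5122, -0.2789, 0.0734]
eef_rot: [[0.03, 1.0, 0.001], [1.0, -0.03, -0.0], [-0.0, 0.001, -1.0]]
force: [0.7, -0.7, 0.1]
finger_gap: 0.0753
grip_force: 0.0
```

Call:
apply_moves:
  plan:
    - {"dr":[0,0,0],"travel":[0,0,0],"claw":0.2}
    - {"dr":[0,0,0],"travel":[0,0,0],"claw":0.5}
    - {"dr":[0,0,0],"travel":[0,0,0],"claw":1}
    - {"dr":[0,0,0],"travel":[0,0,0],"claw":1}
    - {"dr":[0,0,0],"travel":[0,0,0],"claw":1}
    - {"dr":[0,0,0],"travel":[0,0,0],"claw":1}
    - {"dr":[0,0,0],"travel":[0,0,0],"claw":1}

```text
time_s: 10.95
eef_pos: [0.5118, -0.2792, 0.0728]
eef_rot: [[0.031, 1.0, 0.0], [1.0, -0.031, 0.0], [0.0, 0.0, -1.0]]
force: [-1.1, 0.8, 6.4]
finger_gap: 0.0449
grip_force: 30.0
```

Call:
apply_moves:
  plan:
    - {"dr":[0,0,0],"travel":[0,0,2],"claw":1}
    - {"dr":[0,0,0],"travel":[0,0,5],"claw":1}
    - {"dr":[0,0,0],"travel":[0,0,9],"claw":1}
    - {"dr":[0,0,0],"travel":[0,0,13],"claw":1}
    - {"dr":[0,0,0],"travel":[0,0,17],"claw":1}
    - {"dr":[0,0,0],"travel":[0,0,19],"claw":1}
    - {"dr":[0,0,0],"travel":[0.3,3,19],"claw":1}
    - {"dr":[0,0,0],"travel":[0.5,7,19],"claw":1}

```text
time_s: 11.75
eef_pos: [0.5164, -0.21, 0.263]
eef_rot: [[0.034, 0.999, 0.001], [0.999, -0.034, -0.001], [-0.001, 0.001, -1.0]]
force: [1.1, 1.6, -2.1]
finger_gap: 0.0447
grip_force: 30.0
```

Call:
apply_moves:
  plan:
    - {"dr":[0,0,0],"travel":[1.3,4,0],"claw":1}
    - {"dr":[0,0,0],"travel":[1.3,8,0],"claw":1}
    - {"dr":[0,0,0],"travel":[1.3,12,0],"claw":1}
    - {"dr":[0,0,0],"travel":[1.3,16,0],"claw":1}
    - {"dr":[0,0,0],"travel":[1.3,20,0],"claw":1}
    - {"dr":[0,0,0],"travel":[1.3,24,0],"claw":1}
    - {"dr":[0,0,0],"travel":[1.3,26.5,0],"claw":1}
    - {"dr":[0,0,0],"travel":[1.3,26.5,0],"claw":1}

```text
time_s: 12.55
eef_pos: [0.5293, 0.0597, 0.2621]
eef_rot: [[0.025, 1.0, -0.001], [1.0, -0.025, 0.0], [0.0, -0.001, -1.0]]
force: [0.8, 0.7, -1.7]
finger_gap: 0.0443
grip_force: 30.0
```

Run:
```python
from h import *
s=arm.get_obs(); print(np.round(s['eef_pos'],4),s['finger_gap']); 
a,m=snap('side','s3'); b,m2=snap('scene','c3'); x=cv2.resize(a[100:340,130:430],None,fx=1.9,fy=1.9,interpolation=2)
y=cv2.resize(b[150:310,180:380],None,fx=2,fy=2,interpolation=2)
o=np.zeros((456,800-0,3),np.uint8); x=cv2.resize(x,(400,320)); o[:320,:400]=x; o[:320,400:]=y; cv2.imwrite('pics/pair3.png',o[:320,:,::-1])
```

```text
[0.5293 0.0597 0.2621] 0.04433983220789854
```

View pics/pair3.png

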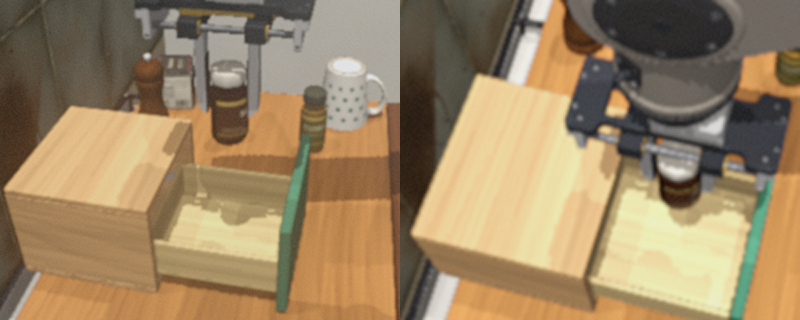

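The jar hangs upright over the open tray, between the box face and the panel. Lowering it.

Call:
apply_moves:
  plan:
    - {"dr":[0,0,0],"travel":[0,-0.2,-3],"claw":1}
    - {"dr":[0,0,0],"travel":[0,-0.2,-7],"claw":1}
    - {"dr":[0,0,0],"travel":[0,-0.2,-10],"claw":1}
    - {"dr":[0,0,0],"travel":[0,-0.2,-13],"claw":1}
    - {"dr":[0,0,0],"travel":[0,-0.2,-14.5],"claw":1}
    - {"dr":[0,0,0],"travel":[0,-0.2,-15.5],"claw":1}
    - {"dr":[0,0,0],"travel":[0,-0.2,-15.5],"claw":1}
    - {"dr":[0,0,0],"travel":[0,-0.2,-15.5],"claw":1}

```text
time_s: 13.45
eef_pos: [0.5302, 0.0536, 0.1084]
eef_rot: [[0.031, 1.0, 0.001], [1.0, -0.031, 0.0], [0.0, 0.001, -1.0]]
force: [1.3, 0.1, -0.9]
finger_gap: 0.0446
grip_force: 30.0
```

Call:
apply_moves:
  plan:
    - {"dr":[0,0,0],"travel":[0,0,-0.2],"claw":1}
    - {"dr":[0,0,0],"travel":[0,0,-0.3],"claw":1}
    - {"dr":[0,0,0],"travel":[0,0,-0.4],"claw":1}
    - {"dr":[0,0,0],"travel":[0,0,-0.4],"claw":1}

```text
time_s: 13.85
eef_pos: [0.5297, 0.054, 0.1036]
eef_rot: [[0.03, 1.0, 0.0], [1.0, -0.03, 0.0], [0.0, 0.0, -1.0]]
force: [-0.5, -0.2, -2.3]
finger_gap: 0.0448
grip_force: 30.0
```

Call:
apply_moves:
  plan:
    - {"dr":[0,0,0],"travel":[0,0,-0.1],"claw":1}
    - {"dr":[0,0,0],"travel":[0,0,-0.15],"claw":1}
    - {"dr":[0,0,0],"travel":[0,0,-0.2],"claw":1}
    - {"dr":[0,0,0],"travel":[0,0,-0.2],"claw":1}

```text
time_s: 14.25
eef_pos: [0.5299, 0.0538, 0.1017]
eef_rot: [[0.031, 1.0, 0.0], [1.0, -0.031, 0.0], [0.0, 0.0, -1.0]]
force: [-0.5, 0.1, 4.1]
finger_gap: 0.045
grip_force: 30.0
```

It's on the floor. Releasing and rising.

Call:
apply_moves:
  plan:
    - {"dr":[0,0,0],"travel":[0,0,0],"claw":-0.1}
    - {"dr":[0,0,0],"travel":[0,0,0],"claw":-0.3}
    - {"dr":[0,0,0],"travel":[0,0,0],"claw":-0.5}
    - {"dr":[0,0,0],"travel":[0,0,0],"claw":-0.5}
    - {"dr":[0,0,0],"travel":[0,0,0],"claw":-0.5}
    - {"dr":[0,0,0],"travel":[0,0,0],"claw":-0.5}

```text
time_s: 14.85
eef_pos: [0.5296, 0.0539, 0.1015]
eef_rot: [[0.03, 1.0, -0.0], [1.0, -0.03, 0.0], [0.0, -0.0, -1.0]]
force: [-1.1, -0.6, 0.1]
finger_gap: 0.0706
grip_force: 0.0
```

Call:
apply_moves:
  plan:
    - {"dr":[0,0,0],"travel":[0,0,2],"claw":-0.5}
    - {"dr":[0,0,0],"travel":[0,0,5],"claw":-0.5}
    - {"dr":[0,0,0],"travel":[0,0,9],"claw":-0.5}
    - {"dr":[0,0,0],"travel":[0,0,13],"claw":-0.5}
    - {"dr":[0,0,0],"travel":[-2,0,13],"claw":-0.5}
    - {"dr":[0,0,0],"travel":[-6,0,13],"claw":-0.5}
    - {"dr":[0,0,0],"travel":[-8.1,0,13],"claw":-0.5}
    - {"dr":[0,0,0],"travel":[-8.1,0,13],"claw":-0.5}

```text
time_s: 15.65
eef_pos: [0.4463, 0.0539, 0.2314]
eef_rot: [[0.03, 1.0, -0.001], [1.0, -0.03, 0.002], [0.002, -0.001, -1.0]]
force: [0.3, 0.3, 0.2]
finger_gap: 0.0708
grip_force: 0.0
```

Run:
```python
from h import *
s=arm.get_obs(); print(np.round(s['eef_pos'],4),s['finger_gap']); 
a,m=snap('side','s4'); cv2.imwrite('pics/s4c.png',cv2.resize(a[100:340,130:430,::-1],None,fx=2,fy=2,interpolation=2))
```

```text
[0.4463 0.0539 0.2314] 0.07079050080774879
```

View pics/s4c.png

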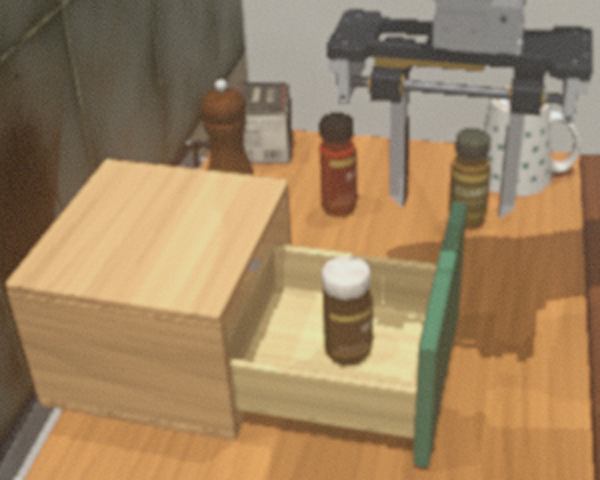

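The jar stands upright in the tray, cap top at crop (346,272), and the bystanders haven't moved. I'll pinch the panel edge again and slide the drawer most of the way in.

Call:
apply_moves:
  plan:
    - {"dr":[0,0,0],"travel":[0,0,0],"claw":-0.3}
    - {"dr":[0,0,0],"travel":[0,0,0],"claw":-0.3}
    - {"dr":[0,0,0],"travel":[0,0,-3],"claw":-0.3}
    - {"dr":[0,0,0],"travel":[0,0,-6],"claw":-0.3}
    - {"dr":[0,0,0],"travel":[0,0,-8],"claw":-0.3}
    - {"dr":[0,0,0],"travel":[0,0,-8.6],"claw":-0.3}
    - {"dr":[0,0,0],"travel":[0,0,-8.6],"claw":-0.3}

```text
time_s: 16.4
eef_pos: [0.4487, 0.0533, 0.145]
eef_rot: [[0.031, 1.0, -0.001], [1.0, -0.031, -0.002], [-0.002, -0.001, -1.0]]
force: [-0.2, -0.2, 0.7]
finger_gap: 0.0609
grip_force: 0.0
```

Call:
apply_moves:
  plan:
    - {"dr":[0,0,0],"travel":[0,0,0],"claw":0.3}
    - {"dr":[0,0,0],"travel":[0,0,0],"claw":0.6}
    - {"dr":[0,0,0],"travel":[0,0,0],"claw":1}
    - {"dr":[0,0,0],"travel":[0,0,0],"claw":1}
    - {"dr":[0,0,0],"travel":[0,0,0],"claw":1}
    - {"dr":[0,0,0],"travel":[0,0,0],"claw":1}

```text
time_s: 17.0
eef_pos: [0.4487, 0.0539, 0.1456]
eef_rot: [[0.03, 1.0, 0.0], [1.0, -0.03, 0.0], [0.0, 0.0, -1.0]]
force: [0.1, -0.0, -0.9]
finger_gap: 0.0164
grip_force: 0.0
```

Call:
apply_moves:
  plan:
    - {"dr":[0,0,0],"travel":[0.3,0,0],"claw":1}
    - {"dr":[0,0,0],"travel":[1.0,-0.05,0],"claw":1}
    - {"dr":[0,0,0],"travel":[2.0,-0.05,0],"claw":1}
    - {"dr":[0,0,0],"travel":[3.0,-0.1,0],"claw":1}
    - {"dr":[0,0,0],"travel":[4.0,-0.1,0],"claw":1}
    - {"dr":[0,0,0],"travel":[4.8,-0.15,0],"claw":1}
    - {"dr":[0,0,0],"travel":[5.3,-0.15,0],"claw":1}
    - {"dr":[0,0,0],"travel":[5.5,-0.15,0],"claw":1}

```text
time_s: 17.8
eef_pos: [0.505, 0.0515, 0.1455]
eef_rot: [[0.031, 1.0, 0.001], [1.0, -0.031, -0.001], [-0.001, 0.001, -1.0]]
force: [-1.6, -5.4, 7.0]
finger_gap: 0.0139
grip_force: 30.0
```

Call:
apply_moves:
  plan:
    - {"dr":[0,0,0],"travel":[0,0,0],"claw":0.2}
    - {"dr":[0,0,0],"travel":[0,0,0],"claw":0}
    - {"dr":[0,0,0],"travel":[0,0,0],"claw":0}
    - {"dr":[0,0,0],"travel":[0,0,4],"claw":0}
    - {"dr":[0,0,0],"travel":[0,0,6],"claw":0}
    - {"dr":[0,0,0],"travel":[-4.5,0.2,6],"claw":1}
    - {"dr":[0,0,0],"travel":[-4.8,0.2,6],"claw":1}
    - {"dr":[0,0,0],"travel":[-4.8,0.2,6],"claw":1}

```text
time_s: 18.6
eef_pos: [0.455, 0.0551, 0.2058]
eef_rot: [[0.029, 1.0, 0.0], [1.0, -0.029, 0.002], [0.002, 0.0, -1.0]]
force: [1.1, -0.3, -0.1]
finger_gap: 0.0266
grip_force: 0.0
```

Call:
apply_moves:
  plan:
    - {"dr":[0,0,0],"travel":[0,0.2,0],"claw":1}
    - {"dr":[0,0,0],"travel":[0,0.2,0],"claw":1}
    - {"dr":[0,0,0],"travel":[0,0.2,-3],"claw":1}
    - {"dr":[0,0,0],"travel":[0,0.2,-6],"claw":1}
    - {"dr":[0,0,0],"travel":[0,0.2,-7.5],"claw":1}
    - {"dr":[0,0,0],"travel":[0,0.2,-7.5],"claw":1}

```text
time_s: 19.2
eef_pos: [0.455, 0.0555, 0.1286]
eef_rot: [[0.031, 1.0, -0.003], [1.0, -0.031, -0.003], [-0.003, -0.003, -1.0]]
force: [0.5, 0.2, 0.7]
finger_gap: 0.0004
grip_force: 0.0
```

Call:
apply_moves:
  plan:
    - {"dr":[0,0,0],"travel":[1,0,0],"claw":1}
    - {"dr":[0,0,0],"travel":[2,0,0],"claw":1}
    - {"dr":[0,0,0],"travel":[2.5,0,0],"claw":1}
    - {"dr":[0,0,0],"travel":[3,0,0],"claw":1}
    - {"dr":[0,0,0],"travel":[3.6,0,0],"claw":1}
    - {"dr":[0,0,0],"travel":[4.3,0,0],"claw":1}
    - {"dr":[0,0,0],"travel":[5.0,0,0],"claw":1}
    - {"dr":[0,0,0],"travel":[5.5,0,0],"claw":1}

```text
time_s: 20.0
eef_pos: [0.5108, 0.0562, 0.1304]
eef_rot: [[0.031, 1.0, -0.001], [1.0, -0.031, -0.0], [-0.0, -0.001, -1.0]]
force: [-6.6, -1.6, 5.0]
finger_gap: 0.0005
grip_force: 3.1
```

Call:
apply_moves:
  plan:
    - {"dr":[0,0,0],"travel":[0.6,0,0],"claw":1}
    - {"dr":[0,0,0],"travel":[1.4,0,0],"claw":1}
    - {"dr":[0,0,0],"travel":[2.2,0,0],"claw":1}
    - {"dr":[0,0,0],"travel":[3.0,0,0],"claw":1}
    - {"dr":[0,0,0],"travel":[3.6,0,0],"claw":1}
    - {"dr":[0,0,0],"travel":[4.2,0,0],"claw":1}
    - {"dr":[0,0,0],"travel":[4.6,0,0],"claw":1}
    - {"dr":[0,0,0],"travel":[4.7,0,0],"claw":1}

```text
time_s: 20.8
eef_pos: [0.5569, 0.0551, 0.13]
eef_rot: [[0.032, 0.999, -0.003], [0.999, -0.032, -0.001], [-0.001, -0.003, -1.0]]
force: [-8.6, -5.9, 5.7]
finger_gap: 0.0003
grip_force: 4.5
```

Call:
apply_moves:
  plan:
    - {"dr":[0,0,0],"travel":[0.15,0,0],"claw":1}
    - {"dr":[0,0,0],"travel":[0.3,0,0],"claw":1}
    - {"dr":[0,0,0],"travel":[0.4,0,0],"claw":1}
    - {"dr":[0,0,0],"travel":[0.4,0,0],"claw":1}

```text
time_s: 21.2
eef_pos: [0.5606, 0.0551, 0.13]
eef_rot: [[0.032, 0.999, -0.003], [1.0, -0.032, -0.001], [-0.001, -0.003, -1.0]]
force: [-7.9, -6.1, 1.5]
finger_gap: 0.0004
grip_force: 3.9
```

Call:
apply_moves:
  plan:
    - {"dr":[0,0,0],"travel":[0.1,0,0],"claw":1}
    - {"dr":[0,0,0],"travel":[0.2,0,0],"claw":1}
    - {"dr":[0,0,0],"travel":[0.3,0,0],"claw":1}
    - {"dr":[0,0,0],"travel":[0.4,0,0],"claw":1}
    - {"dr":[0,0,0],"travel":[0.4,0,0],"claw":1}

```text
time_s: 21.7
eef_pos: [0.5644, 0.055, 0.1299]
eef_rot: [[0.032, 0.999, -0.003], [0.999, -0.032, -0.001], [-0.001, -0.003, -1.0]]
force: [-9.2, -6.9, 2.6]
finger_gap: 0.0003
grip_force: 4.4
```

Call:
apply_moves:
  plan:
    - {"dr":[0,0,0],"travel":[0.1,0,0],"claw":1}
    - {"dr":[0,0,0],"travel":[0.1,0,0],"claw":1}

```text
time_s: 21.9
eef_pos: [0.5653, 0.055, 0.1299]
eef_rot: [[0.032, 0.999, -0.003], [0.999, -0.032, -0.001], [-0.001, -0.003, -1.0]]
force: [-10.8, -7.0, 4.0]
finger_gap: 0.0004
grip_force: 5.1
```

Call:
apply_moves:
  plan:
    - {"dr":[0,0,0],"travel":[0.1,0,0],"claw":1}
    - {"dr":[0,0,0],"travel":[0.15,0,0],"claw":1}
    - {"dr":[0,0,0],"travel":[0.15,0,0],"claw":1}

```text
time_s: 22.2
eef_pos: [0.566, 0.055, 0.1299]
eef_rot: [[0.032, 0.999, -0.005], [0.999, -0.032, -0.001], [-0.001, -0.005, -1.0]]
force: [-16.5, -7.4, 10.4]
finger_gap: 0.0002
grip_force: 8.1
```

The force matches the first press, so the buffer is reached. Releasing gently.

Call:
apply_moves:
  plan:
    - {"dr":[0,0,0],"travel":[-0.3,0,0],"claw":1}
    - {"dr":[0,0,0],"travel":[-0.7,0,0],"claw":1}
    - {"dr":[0,0,0],"travel":[-1.1,0,0],"claw":1}
    - {"dr":[0,0,0],"travel":[-1.5,0,0],"claw":1}
    - {"dr":[0,0,0],"travel":[-1.9,0,0],"claw":1}
    - {"dr":[0,0,0],"travel":[-3,0,0],"claw":1}
    - {"dr":[0,0,0],"travel":[-6,0,0],"claw":1}
    - {"dr":[0,0,0],"travel":[-8,0,4],"claw":1}

```text
time_s: 23.0
eef_pos: [0.4844, 0.056, 0.1676]
eef_rot: [[0.03, 1.0, -0.006], [1.0, -0.03, -0.003], [-0.003, -0.006, -1.0]]
force: [-1.1, 1.2, 1.8]
finger_gap: 0.0004
grip_force: 0.0
```

Call:
apply_moves:
  plan:
    - {"dr":[0,0,0],"travel":[0,0,5],"claw":1}
    - {"dr":[0,0,0],"travel":[0,0,10],"claw":1}
    - {"dr":[0,0,0],"travel":[0,0,10],"claw":1}
    - {"dr":[0,0,0],"travel":[0,0,10],"claw":1}

```text
time_s: 23.4
eef_pos: [0.4884, 0.057, 0.2713]
eef_rot: [[0.03, 1.0, 0.002], [1.0, -0.03, 0.003], [0.003, 0.002, -1.0]]
force: [-0.2, 0.3, -0.7]
finger_gap: 0.0007
grip_force: 0.0
```

Run:
```python
from h import *
a,m=snap('side','s5'); cv2.imwrite('pics/s5c.png',cv2.resize(a[100:340,130:430,::-1],None,fx=2,fy=2,interpolation=2))
```

```text
(no output)
```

View pics/s5c.png

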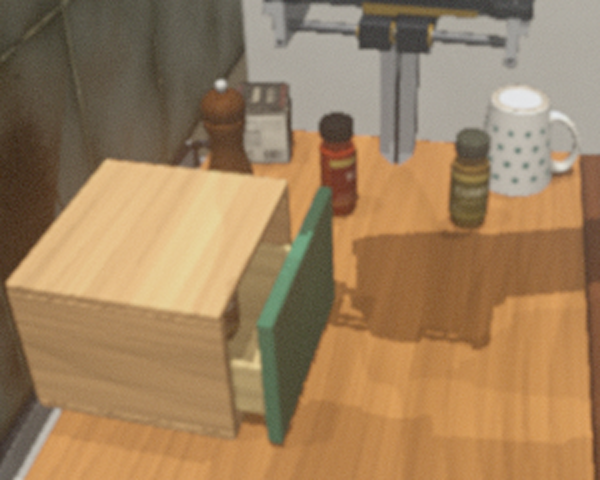

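The panel's far top corner is at full-image (295,195), the same as when latched at the start. The jar shows inside at crop (232,315), and everything else stands as before. Handing in.

```bash
python3 -c "
from cell import arm
print(arm.finish_job())"
```

```text
the job is handed in; nothing more can be done
None
```

I put the coffee jar upright in the drawer and pressed the drawer shut; the last picture shows it latched and the other items still in place, but handing the job in gave no verdict.

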